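Hold the density probe square on the light box's ring mark

ROBOT

A 7-joint arm with a two-finger parallel gripper is mounted at the origin on the work surface. World frame = base frame: x ahead of the robot, y to its left, z up, the work surface at z = 0. Lengths are in m, angles in rad, forces in N, time in s.
With the tool pointing down it reaches from about 0.425 to 0.925 m from the base axis. Payload 6.8 kg.
Tool frame: the origin (TCP) lies midway between the tips of the shut fingers; the grasp point (between the pads) lies 19 mm behind it (bot.hold_point_z is the distance from the TCP to the grasp point, in m); z points along the fingers, y is the line along which they close (so a half turn about z gives the same grasp; the last joint's range is limited). The gripper opens to 85 mm and grips with 20 to 120 N. Pads are 22 mm wide; open, the fingers measure 114 mm over their backs; the gripper's body (76 mm by 85 mm) begins 54 mm behind the grasp point. The pads swing forward as they close: fully open they stand 13 mm farther back than shut.
Start: joints at [1.231, 0.477, 0.022, 1.555, -0.011, 1.109, -0.083], TCP at [0.155, -0.657, 0.231] pointing down, gripper open.
Joint ranges: [-2.96, 2.96], [-0.34, 2.1], [-1.41, 1.46], [0.24, 2.44], [-1.37, 4.51], [0.17, 1.92], [-2.96, 2.96]. Speed limits (rad/s): [2.39, 2.39, 3.14, 3.14, 3.14, 3.14, 3.14].

INTERFACE

Orientations are given as a unit quaternion [w, x, y, z].
In Python, from station import bot gives the robot as it stands. The module is installed in compiled form; this text tells all that it offers.
- The arm moves only by the tool step_arm, never from a script. Its argument "increments" is a list that holds one entry, the list of rows, each a list of 7 numbers: the opening, from -1 (shut) to 1 (fully open), then the shift along the tool's x, y, z in mm, then the turn, a rotation vector about the tool's x, y, z in degrees. In form: [[[grip, x, y, z, ax, ay, az], ...]]. A call has 1 to 10 rows; each row is the pose to reach, as a shift and turn from the pose commanded when the call began, along the tool's axes at that moment; what a row does not reach only later rows make up. A row lasts 1/12 s, in which the tool goes at most 41.7 mm and 7.16 degrees, less where a joint would pass 70% of its speed; a pose out of reach is approached as far as the arm can. A call with a gripper value outside its range is refused whole. The fingers move at their own pace and stop on an object; "force" is the grip in N (left out, the last holds). Time passes only in rows, so rows that repeat a pose let the fingers close. It gives the time, the measured TCP pose, the force, the opening and the grip force at its end, in the units of the state.
- bot.get_obs(): the state, without advancing time (a new reading comes with each control period).
- bot.read_camera(name): name is "scene" or "side" or "wrist"; returns a dict with "image" (480x640x3 uint8, red, green, blue), "camera_matrix" (3x3 intrinsics, pixels), "R" (3x3) and "t" (3): a world point X has camera coordinates R X + t. Camera axes: x right, y down, z forward; pixel columns grow to the right and rows downward; lengths in m; the calibration is good to about 2 mm. A picture is of the moment at which its call begins. There is no depth.
- bot.hand_in(): hands the job in; it is judged then, once.
The state is a dict: "t": time; "q": joint angles; "joint_vel": joint speeds; "joint_torque": joint torques, N m; "eef_pos": TCP position; "tool_rot": TCP orientation; "contact_force": force on the tool from outside, world axes, zero at the start; "torque": the same for the moment, N m; "gripper_width": opening from 0.0 (shut) to 1.0 (fully open); "grasp_force": force on a finger pad.
Only numpy, scipy, OpenCV 4.12 (cv2) and the standard library are available. Lean on these libraries where they do the work, as an engineer would, in place of code of your own. Each camera call takes 0.05 s, during which the arm holds its last target. There are 200 camera calls.

TASK

On the film bench, first slide the shutter grip on the light box's flat front strip fully home to its end stop on the robot's left (the end with the white dot), so that the lamp is open for a reading. Then lift the density probe out of its stand and hold its spring nose inside the ring mark on the sloping white plate, with the probe square to the plate (not vertical) and pressed gently so that the nose gives about half its travel without bottoming out. Finish while still holding the probe there, and leave the film can, tape dispenser and loupe where they are.

Things in the scene. Friction and masses are not known exactly. Their poses are not given: they have to be found in the camera images.
- lightbox: Grey light box, fixed, 260 mm wide (y), base 40 mm high from x -100 to +120 mm. Origin: underside of the base; x away from the robot at yaw 0, y along its width to the left, z up; yaw within 0.3 rad. In front, x -100 to -30 mm, a flat strip 40 mm high carries the shutter slide; behind it a white plate slopes up by 20 degrees to about 87 mm at the back.
- shutter_top (a point): Top centre of the shutter grip: black upright block 18 (x) x 20 (y) x 28 mm on a foot 18 x 30 x 7 mm, top 75 mm above the bench. It slides along the light box's y, at light box x -68 mm, from y -45 to y +45 mm. Axes as the light box. A white dot lies beyond the slide's +y end, a black dot beyond its -y end.
- shutter (a joint): Position of the shutter grip in m along the light box's +y (robot's left): 0 = right end, 0.090 = left end stop (fully open). Starts anywhere from 0 to 0.035. Stiff to slide, about 1.5 N, stays where it is left.
- plate: White plate of the light box, fixed, sloping 20 degrees, facing up and towards the robot. Origin: centre of the ring mark on its surface (light box x +35, y +45, z +64 mm); z = outward normal, y = light box's y, x up the slope. Flat thin black ring, 30 mm outside, 24 mm inside diameter; leftmost of three marks, the others are solid squares. Plate: x -61 to 61, y -163 to 73 mm.
- stand: Black square block 64 x 64 x 60 mm, fixed to the bench, to the left or right of the light box. Origin: centre of its underside, z up. The probe stands upright in its 27 mm square well, 30 mm deep, with a 16 mm hole below for the nose.
- probe: Density probe: grey square bar 24 x 24 x 100 mm with a spring nose below; about 0.15 kg, a quarter more or less; loose in its stand, 1.5 mm play all round. Origin: centre of the bar's underside; z along the bar, away from the nose; sides along x, y. In the stand its axes agree with the stand's, underside 30 mm and top 130 mm above the bench, so 70 mm of bar stands out.
- probe_tip (a point): Flat end of the probe's nose, a steel pin 8 mm in diameter, on the probe's axis, 14 mm beyond the bar's underside when the nose is out. Axes as the probe.
- probe_nose (a joint): How far the nose is pushed into the probe, in m: 0 = out, 0.010 = bottomed. Springy: starts to give at 1 N, 2.5 N at 3 mm, 3.5 N at 5 mm, 6 N at the bottom.
- film_can: Bystander: round flat steel film can, 96 mm diameter, 30 mm high, left or right of the light box where the stand is not; origin under its centre.
- tape_dispenser: Bystander: heavy black tape dispenser, 75 x 150 x 98 mm, beyond the light box; origin under its centre, long side along y.
- loupe: Bystander: round magnifier, 48 mm diameter, 53 mm high, beyond the light box on the left; origin under its centre.
Mind the look-alikes: they are no part of the job. Of the things like the probe, leave any that is green; of the rest the larger one is meant. What is shaped like the stand but blue is not meant.

How it is judged:
By the outcome, as a careful person would: the job done as asked, in the order asked, and still so for the second after the job is handed in, while the arm keeps its last pose, push and grip.
It also fails if it takes over 56 s, if anything falls off the work surface, if the arm or the gripper's body presses on something with over 40 N, if the wrist force passes 120 N, or if a joint passes its speed limit or range.

## Working session

There is one attempt and no reset: what is moved stays moved. The work goes in short steps, Python scripts to look and compute and a tool call to move; the robot and the scene stay as the last step left them, time stands still between calls to the robot, and variables do not carry over. Pictures are saved under pics/ and viewed, at most 10 in all, crops included, and the job is handed in when it is done.

Besides the shell and the picture viewer there is one more tool, called by a JSON object that holds its "method" and its "body", one argument or row to a line. step_arm: Moves the arm, as the interface text tells. Its arguments: {"type":"object","properties":{"increments":{"type":"array"},"force":{"type":"number"}},"required":["increments"]}

```bash
mkdir -p pics; cat > h.py <<'E'
import numpy as np,cv2,pickle
from station import bot
def snap(n,f):
    c=bot.read_camera(n); cv2.imwrite(f'pics/{f}.png',c['image'][:,:,::-1]); pickle.dump(c,open(f'pics/{f}.pkl','wb')); return c
def load(f): return pickle.load(open(f'pics/{f}.pkl','rb'))
def ray(c,u,v):
    d=np.linalg.inv(c['camera_matrix'])@[u,v,1]; return -c['R'].T@c['t'], c['R'].T@d
def atz(c,u,v,z):
    o,d=ray(c,u,v); return o+d*(z-o[2])/d[2]
def proj(c,X):
    p=(np.atleast_2d(X)@np.array(c['R']).T+c['t'])@np.array(c['camera_matrix']).T; return p[:,:2]/p[:,2:]
E
python3 - <<'E'
from h import *
for n in ('scene','side'):
    c=snap(n,n+'0'); print(n,c['camera_matrix'][0],(-c['R'].T@c['t']).round(3),c['R'][2].round(3))
print(bot.get_obs(),bot.hold_point_z)
E
```

```text
scene [495.9139349    0.         312.58974384] [1.297 0.299 0.586] [-0.773 -0.359 -0.523]
side [502.02839683   0.         319.46379813] [0.139 0.426 0.752] [ 0.477 -0.505 -0.719]
{'t': 0.1, 'q': array([ 1.23089226,  0.47771656,  0.02234903,  1.55634074, -0.01151007,
        1.10932195, -0.08310081]), 'joint_vel': array([-0.00047802, -0.00280453, -0.00052628, -0.00331481, -0.00028068,
        0.00213065, -0.00058809]), 'joint_torque': array([ 4.51888744e-03, -5.97755599e+01,  1.61381822e+00, -2.81952721e+01,
        1.28423504e-02,  5.04289434e-03,  1.86835098e-05]), 'eef_pos': array([ 0.15493522, -0.65642722,  0.23042866]), 'tool_rot': array([-8.15060557e-04,  9.93290003e-01,  1.15647235e-01, -1.52557992e-04]), 'contact_force': array([ 0.05083289,  0.53615932, -0.17273644]), 'torque': array([ 0.05605708, -0.02774563, -0.01383123]), 'grasp_force': 0.0, 'gripper_width': 1.0007786581418114} 0.0187
```

View pics/scene0.png

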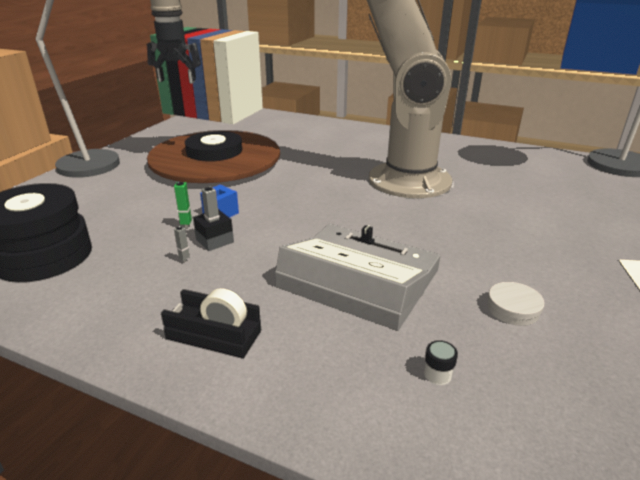

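View pics/side0.png

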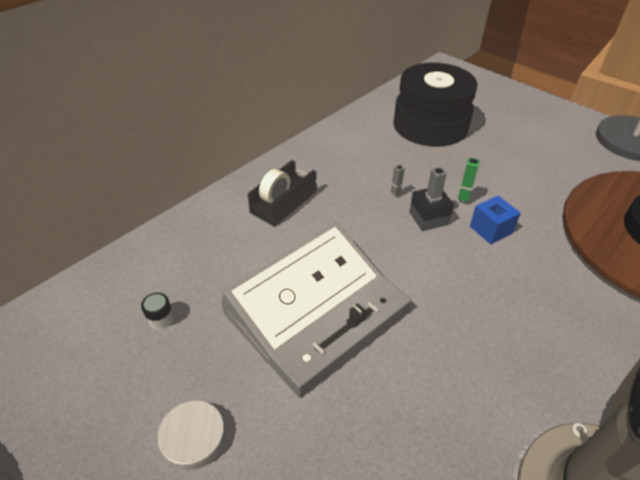

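Scene: arm base at top. The candidates in the side view are the grey probe in the black stand (436,190), a green bar (470,180), a small grey bar (398,180) and a blue stand (495,220). I choose the larger grey one in the black stand. The light box is at about (315,305), the grip at (357,315), the white dot at (306,357) and the ring at (287,297). Next is a close crop to check the choice.

```bash
python3 - <<'E'
from h import *
def crop(c,x,y,w,h,s,f):
    cv2.imwrite(f'pics/{f}.png',cv2.resize(c['image'][y:y+h,x:x+w,::-1],None,fx=s,fy=s,interpolation=cv2.INTER_CUBIC))
a=load('side0');b=load('scene0')
crop(a,220,220,200,150+20,4,'c_side_box') if 0 else crop(a,215,225,200,170-20,4,'c1')
A=cv2.resize(a['image'][145:245,385:525,::-1],None,fx=5.5,fy=5.5,interpolation=cv2.INTER_CUBIC)
cv2.imwrite('pics/c2.png',A)
crop(b,270,220,175,105,4.5,'c3')
crop(b,165,175,85,95,6,'c4')
E
```

```text
(no output)
```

View pics/c1.png

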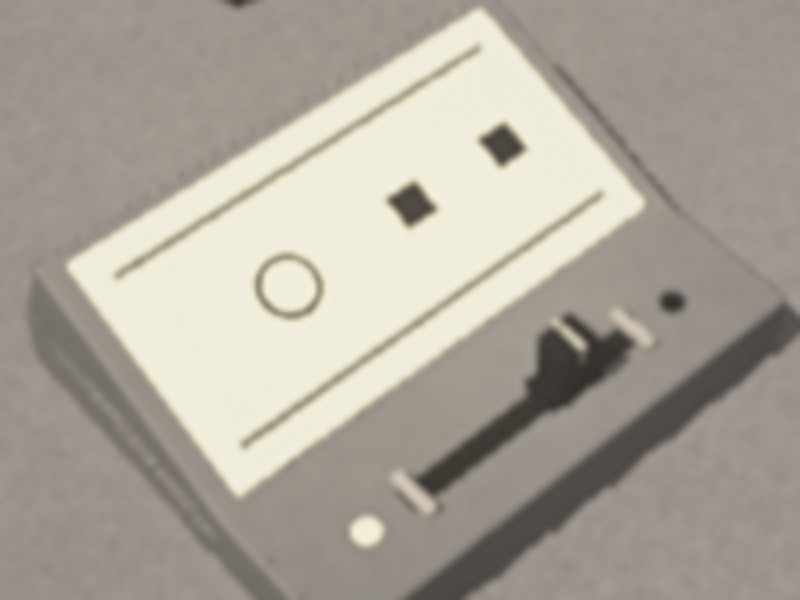

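View pics/c2.png

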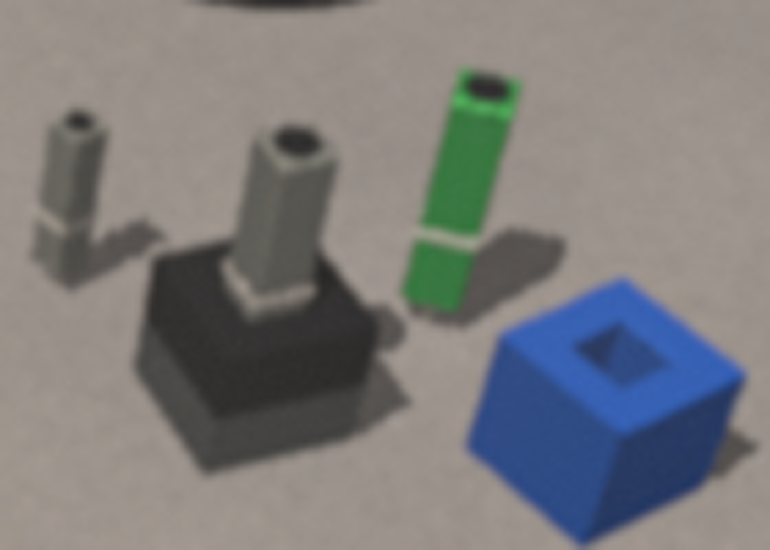

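View pics/c3.png

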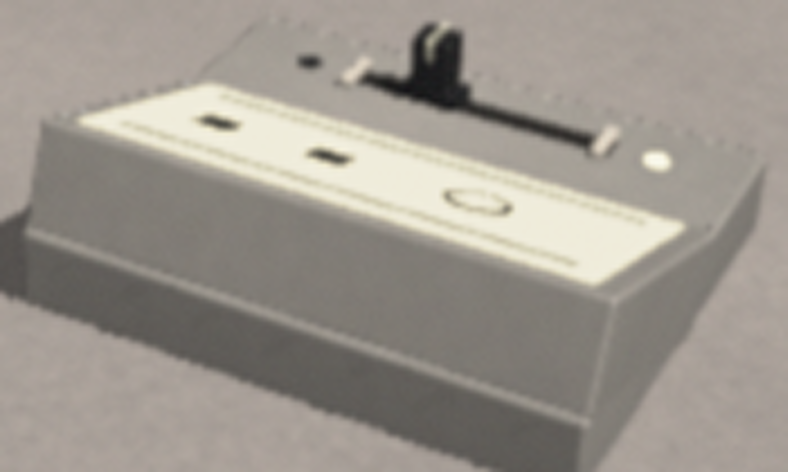

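View pics/c4.png

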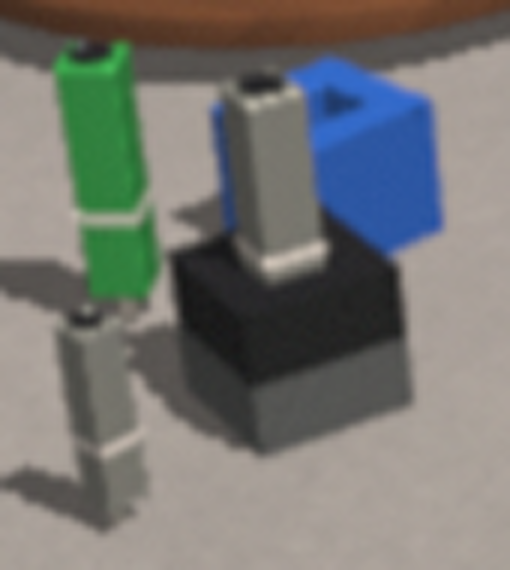

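```bash
cat > fit.py <<'E'
from h import *
from scipy.optimize import least_squares
a=load('side0');b=load('scene0')
P=lambda ox,oy,s,l:np.array([[ox+(u+.5)/s-.5,oy+(v+.5)/s-.5] for u,v in l])
c1=lambda l:P(215,225,4,l); c3=lambda l:P(270,220,4.5,l); c2=lambda l:P(385,145,5.5,l); c4=lambda l:P(165,175,6,l)
th=np.radians(20)
pl=lambda x,y:np.array([.035+x*np.cos(th),.045+y,.064+x*np.sin(th)])
M=np.array([pl(.061,.073),pl(.061,-.163),pl(-.061,-.163),pl(-.061,.073),pl(0,0)])
def W(p,X):
    c,s=np.cos(p[2]),np.sin(p[2]); return np.asarray(X)@np.array([[c,s,0],[-s,c,0],[0,0,1]])+[p[0],p[1],0]
sa=c1([(70,265),(484,8),(645,203),(240,495),(289,286)]); sb=c3([(598,284),(78,122),(208,83),(688,228),(478,203)])
f=lambda p:np.r_[(proj(a,W(p,M))-sa).ravel(),(proj(b,W(p,M))-sb).ravel()]
r=least_squares(f,[.6,.1,0]); p=r.x; print('box',p,r.fun.reshape(-1,2).round(1).tolist())
inv=lambda X:(X-[p[0],p[1],0])@np.array([[np.cos(p[2]),-np.sin(p[2]),0],[np.sin(p[2]),np.cos(p[2]),0],[0,0,1]])
for n,c,pts,z in (('wd',a,c1([(367,531)]),.04),('bd',a,c1([(672,301)]),.04),('wd',b,c3([(657,160)]),.04),('bd',b,c3([(309,62)]),.04),('sh',a,c1([(569,333)]),.075),('sh',b,c3([(438,35)]),.075)):
    print(n,inv(atz(c,*pts[0],z)).round(4))
# stand
k=.032
S=np.array([[-k,-k,.06],[-k,k,.06],[k,k,.06],[k,-k,.06]])
best=None
g0=atz(a,*c2([(297,142)])[0],.13); g1=atz(b,*c4([(260,85)])[0],.13); print('probe top',g0,g1)
# top corners in side: left,front,right ; scene: left, front, right ; match by nearest
sp=c2([(155,258),(215,417),(375,325)]); sq=c4([(175,257),(253,385),(402,267)])
bsp=c2([(208,473)]); bsq=c4([(265,453),(412,402)])
def near(c,pts,X):
    q=proj(c,X); return [ (q-t)[np.argmin(((q-t)**2).sum(1))] for t in pts]
def fs(p):
    X=W(p,S); Bt=X*[1,1,0]; T=W(p,[[0,0,.13]])
    return np.concatenate([*near(a,sp,X),*near(b,sq,X),*near(a,bsp,Bt),*near(b,bsq,Bt),(proj(a,T)-c2([(297,142)]))[0],(proj(b,T)-c4([(260,85)]))[0]])
for y in np.arange(-.7,.8,.2):
    r=least_squares(fs,[*g0[:2],y])
    if best is None or r.cost<best.cost: best=r
print('stand',best.x,best.cost,best.fun.reshape(-1,2).round(1).tolist())
E
python3 fit.py
```

```text
box [ 0.50541867  0.03717143 -0.09543303] [[-1.3, 0.9], [-1.1, 1.0], [0.0, 1.4], [-0.8, 1.5], [-0.3, 1.1], [-1.5, -0.4], [-1.8, -0.7], [-0.7, -0.0], [-1.3, -0.8], [-1.0, -0.4]]
wd [-0.0662  0.0859  0.04  ]
bd [-0.066  -0.0908  0.04  ]
wd [-0.0699  0.0894  0.04  ]
bd [-0.0691 -0.0868  0.04  ]
sh [-0.066  -0.0247  0.075 ]
sh [-0.0673 -0.0196  0.075 ]
probe top [ 0.51513763 -0.31836629  0.13      ] [ 0.51183745 -0.31289961  0.13      ]
stand [ 0.51381416 -0.3107785  -0.4447738 ] 107.25113339795315 [[-2.4, 1.7], [1.7, -8.0], [-0.1, 1.2], [-1.9, -0.2], [-0.6, -10.6], [0.3, -0.2], [-1.4, 2.7], [0.6, 1.7], [0.9, 0.5], [-1.6, 2.0], [0.3, 0.5]]
```

```bash
sed -i 's/(155,258),(215,417),(375,325)/(155,258),(375,325)/; s/(175,257),(253,385),(402,267)/(175,257),(402,267)/' fit.py; python3 fit.py | tail -2
python3 - <<'E'
from h import *
from scipy.spatial.transform import Rotation as R
o=bot.get_obs(); q=o['tool_rot']; print(R.from_quat(q[[1,2,3,0]]).as_matrix().round(3))
E
```

```text
probe top [ 0.51513763 -0.31836629  0.13      ] [ 0.51183745 -0.31289961  0.13      ]
stand [ 0.51243464 -0.31369869 -0.47467649] 10.82946328669951 [[-0.8, 1.0], [1.1, 1.3], [-2.4, -1.1], [-0.7, -0.5], [-0.7, 2.1], [-0.7, 1.1], [0.0, 0.2], [-0.2, 1.6], [-0.5, 0.0]]
[[ 0.973  0.23  -0.   ]
 [ 0.23  -0.973  0.002]
 [-0.    -0.002 -1.   ]]
```

```bash
cat >> h.py <<'E'
from scipy.spatial.transform import Rotation as Ro
BX=(.5054,.0372,-.0954)
def box(x,y,z):
    c,s=np.cos(BX[2]),np.sin(BX[2]); return np.array([BX[0]+c*x-s*y,BX[1]+s*x+c*y,z])
def down(a): # tool x at angle a, z down
    return Ro.from_matrix(np.array([[np.cos(a),np.sin(a),0],[np.sin(a),-np.cos(a),0],[0,0,-1]]))
def inc(*tg):
    o=bot.get_obs(); r=Ro.from_quat(o['tool_rot'][[1,2,3,0]])
    print('t',o['t'].__round__(2),'pos',o['eef_pos'].round(4),'F',o['contact_force'].round(2),'g',round(o['grasp_force'],1),'w',round(o['gripper_width'],3))
    for p,R in tg:
        R=R or r
        print((1000*r.inv().apply(p-o['eef_pos'])).round(1), np.degrees((r.inv()*R).as_rotvec()).round(2))
E
python3 - <<'E'
from h import *
d=down(BX[2])
inc(([.45,-.3,.21],d),(box(-.068,-.066,.21),d),(box(-.068,-.066,.057),d))
E
```

```text
t 0.1 pos [ 0.1549 -0.6564  0.2304] F [ 0.05  0.54 -0.17] g 0.0 w 1.001
[ 369.1 -279.1   20.8] [-0.09  0.02 18.75]
[ 414.8 -553.9   21.3] [-0.09  0.02 18.75]
[ 414.9 -553.6  174.3] [-0.09  0.02 18.75]
```

{"method": "step_arm", "body": {
  "increments": [
    [[-1,369,-279,20,0,0,18.75],[-1,369,-279,20,0,0,18.75],[-1,369,-279,20,0,0,18.75],[-1,369,-279,20,0,0,18.75],[-1,369,-279,20,0,0,18.75],[-1,369,-279,20,0,0,18.75],[-1,369,-279,20,0,0,18.75],[-1,369,-279,20,0,0,18.75],[-1,369,-279,20,0,0,18.75],[-1,369,-279,20,0,0,18.75]]
  ],
  "force": 40
}}

```text
t: 0.93
eef_pos: [0.4212, -0.3345, 0.2131]
tool_rot: [-0.0, 0.999, -0.048, -0.0]
contact_force: [0.2, -0.6, 0.7]
gripper_width: -0.001
grasp_force: 0.0
```

```bash
python3 - <<'E'
from h import *
d=down(BX[2])
inc((box(-.068,-.066,.15),d),(box(-.068,-.066,.057),d))
E
```

```text
t 0.93 pos [ 0.4212 -0.3345  0.2131] F [ 0.17 -0.63  0.66] g 0.0 w -0.001
[ -19.7 -312.    63.1] [-0.    0.02 -0.01]
[ -19.6 -312.   156.1] [-0.    0.02 -0.01]
```

{"method": "step_arm", "body": {
  "increments": [
    [[-1,-20,-312,20,0,0,0],[-1,-20,-312,20,0,0,0],[-1,-20,-312,20,0,0,0],[-1,-20,-312,20,0,0,0],[-1,-20,-312,20,0,0,0],[-1,-20,-312,20,0,0,0],[-1,-20,-312,20,0,0,0],[-1,-20,-312,20,0,0,0],[-1,-20,-312,80,0,0,0],[-1,-20,-312,110,0,0,0]]
  ]
}}

```text
t: 1.77
eef_pos: [0.4329, -0.0218, 0.1109]
tool_rot: [-0.0, 0.999, -0.046, 0.004]
contact_force: [1.2, -0.5, -1.0]
gripper_width: 0.003
grasp_force: 0.0
```

```bash
python3 - <<'E'
from h import *
d=down(BX[2])
inc((box(-.068,-.066,.057),d),(box(-.068,.0,.057),d),(box(-.068,.017,.057),d))
E
```

```text
t 1.77 pos [ 0.4329 -0.0218  0.1109] F [ 1.15 -0.51 -0.98] g 0.0 w 0.003
[-1.8  0.4 53.9] [-0.07 -0.4   0.21]
[ -1.5 -65.6  54. ] [-0.07 -0.4   0.21]
[ -1.5 -82.6  54. ] [-0.07 -0.4   0.21]
```

{"method": "step_arm", "body": {
  "increments": [
    [[-1,-1,0,30,0,0,0],[-1,-1,0,54,0,0,0],[-1,-1,0,54,0,0,0],[-1,-1,0,54,0,0,0]]
  ]
}}

```text
t: 2.1
eef_pos: [0.4284, -0.0237, 0.0553]
tool_rot: [0.0, 0.999, -0.048, -0.002]
contact_force: [0.5, 0.6, 0.9]
gripper_width: -0.003
grasp_force: 0.0
```

```bash
python3 - <<'E'
from h import *
d=down(BX[2])
inc((box(-.068,.0,.057),d),(box(-.068,.017,.057),d))
A=snap('side','s1')['image'][225:375,245:445,::-1];B=snap('scene','b1')['image'][190:290,270:450,::-1]
r=lambda i:cv2.resize(i,(400,300 if i is A else 222),interpolation=cv2.INTER_CUBIC)
A2=cv2.resize(A,(400,300),interpolation=cv2.INTER_CUBIC);B2=cv2.resize(B,(400,222),interpolation=cv2.INTER_CUBIC)
cv2.imwrite('pics/m1.png',np.vstack([A2,B2]))
E
```

```text
t 2.1 pos [ 0.4284 -0.0237  0.0553] F [0.48 0.57 0.93] g 0.0 w -0.003
[  2.9 -67.9  -1.7] [0.01 0.19 0.02]
[  2.9 -84.9  -1.7] [0.01 0.19 0.02]
```

View pics/m1.png

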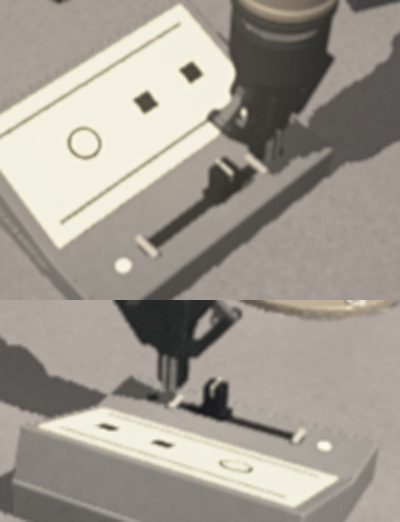

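The shut fingers (top view 275,140) stand just right of the slide, in line with the grip (225,178), and clear. Now push left.

{"method": "step_arm", "body": {
  "increments": [
    [[-1,2,-8,-2,0,0,0],[-1,2,-16,-2,0,0,0],[-1,2,-24,-2,0,0,0],[-1,2,-32,-2,0,0,0],[-1,2,-40,-2,0,0,0],[-1,2,-48,-2,0,0,0],[-1,2,-56,-2,0,0,0],[-1,2,-63,-2,0,0,0],[-1,2,-70,-2,0,0,0],[-1,2,-76,-2,0,0,0]]
  ]
}}

```text
t: 3.03
eef_pos: [0.4386, 0.0525, 0.0579]
tool_rot: [0.0, 0.999, -0.048, -0.0]
contact_force: [1.1, -1.6, 0.8]
gripper_width: -0.0
grasp_force: 0.9
```

{"method": "step_arm", "body": {
  "increments": [
    [[-1,0,-3,0,0,0,0],[-1,0,-5,0,0,0,0],[-1,0,-6,0,0,0,0],[-1,0,-6,0,0,0,0]]
  ]
}}

```text
t: 3.37
eef_pos: [0.4391, 0.0578, 0.0579]
tool_rot: [-0.0, 0.999, -0.048, -0.0]
contact_force: [-0.4, 0.3, -0.1]
gripper_width: 0.003
grasp_force: 0.0
```

```bash
python3 - <<'E'
from h import *
d=down(BX[2])
inc((box(-.068,.0205,.057),d))
E
```

```text
t 3.37 pos [0.4391 0.0578 0.0579] F [-0.41  0.33 -0.09] g 0.0 w 0.003
[-0.  -6.3  0.9] [-0.    0.02 -0.  ]
```

{"method": "step_arm", "body": {
  "increments": [
    [[-1,0,-2,0,0,0,0],[-1,0,-4,0,0,0,0],[-1,0,-5,0,0,0,0],[-1,0,-5,0,0,0,0]]
  ]
}}

```text
t: 3.7
eef_pos: [0.4395, 0.0628, 0.0579]
tool_rot: [0.0, 0.999, -0.048, -0.0]
contact_force: [-0.5, -1.4, 0.1]
gripper_width: 0.002
grasp_force: 0.3
```

{"method": "step_arm", "body": {
  "increments": [
    [[-1,0,-1,0,0,0,0],[-1,0,-2,0,0,0,0],[-1,0,-3,0,0,0,0],[-1,0,-3,0,0,0,0]]
  ]
}}

```text
t: 4.03
eef_pos: [0.4397, 0.065, 0.0579]
tool_rot: [0.0, 0.999, -0.048, -0.0]
contact_force: [0.2, -3.9, 0.9]
gripper_width: -0.001
grasp_force: 1.9
```

{"method": "step_arm", "body": {
  "increments": [
    [[-1,0,-1,0,0,0,0],[-1,0,-2,0,0,0,0],[-1,0,-3,0,0,0,0],[-1,0,-3,0,0,0,0]]
  ]
}}

```text
t: 4.37
eef_pos: [0.4397, 0.0654, 0.0579]
tool_rot: [0.002, 0.999, -0.049, -0.001]
contact_force: [-1.1, -11.9, 4.5]
gripper_width: 0.003
grasp_force: 6.1
```

{"method": "step_arm", "body": {
  "increments": [
    [[-1,0,6,0,0,0,0],[-1,0,16,0,0,0,0],[-1,0,20,-40,0,0,0],[-1,0,20,-80,0,0,0],[-1,0,20,-120,0,0,0],[-1,0,20,-150,0,0,0]]
  ]
}}

```text
t: 4.87
eef_pos: [0.439, 0.0492, 0.211]
tool_rot: [-0.001, 0.999, -0.047, 0.001]
contact_force: [0.7, -0.6, -0.6]
gripper_width: 0.003
grasp_force: 0.0
```

```bash
python3 - <<'E'
from h import *
a=load('side0')
for n,u,v,z in (('grey top',399,166,.08),('grey base',398,194,0),('green top',474,160,.1),('green base',464,200,0),('blue top',498,208,.06)): print(n,atz(a,u,v,z).round(3))
d=down(-.475)
inc(([.5125,-.314,.22],d),([.5125,-.314,.081],d))
E
```

```text
grey top [ 0.617 -0.332  0.08 ]
grey base [ 0.612 -0.336  0.   ]
green top [ 0.499 -0.437  0.1  ]
green base [ 0.491 -0.423  0.   ]
blue top [ 0.399 -0.382  0.06 ]
t 4.87 pos [0.439  0.0492 0.211 ] F [ 0.73 -0.6  -0.59] g 0.0 w 0.003
[107.6 354.6  -9.3] [-0.13 -0.14 21.78]
[107.2 354.8 129.7] [-0.13 -0.14 21.78]
```

{"method": "step_arm", "body": {
  "increments": [
    [[1,107,354,-10,0,0,21.8],[1,107,354,-10,0,0,21.8],[1,107,354,-10,0,0,21.8],[1,107,354,-10,0,0,21.8],[1,107,354,-10,0,0,21.8],[1,107,354,-10,0,0,21.8],[1,107,354,-10,0,0,21.8],[1,107,354,-10,0,0,21.8],[1,107,354,-10,0,0,21.8],[1,107,354,-10,0,0,21.8]]
  ],
  "force": 60
}}

```text
t: 5.7
eef_pos: [0.5105, -0.3228, 0.218]
tool_rot: [0.002, 0.971, -0.24, 0.001]
contact_force: [-0.9, -1.3, -0.1]
gripper_width: 1.001
grasp_force: 0.0
```

```bash
python3 - <<'E'
from h import *
d=down(-.475)
inc(([.5125,-.314,.22],d),([.5125,-.314,.081],d))
a=snap('side','s2'); b=snap('scene','b2'); w=snap('wrist','w2')
for c,u in ((a,'side'),(b,'scene'),(w,'wrist')):
    print(u,proj(c,[box(-.068,.045,.075),[.5135,-.315,.13],[.5125,-.314,.06]]).round(0).tolist())
f=lambda i:cv2.resize(i,(400,300),interpolation=cv2.INTER_CUBIC)
A=f(a['image'][270:375,270:410,::-1]);B=f(b['image'][210:285,330:430,::-1]);W=f(w['image'][:,:,::-1])
D=f(a['image'][60:240,340:580,::-1])
cv2.imwrite('pics/m2.png',np.vstack([np.hstack([A,B]),np.hstack([W,D])]))
E
```

```text
t 5.7 pos [ 0.5105 -0.3228  0.218 ] F [-0.92 -1.29 -0.07] g 0.0 w 1.001
[-2.3 -8.7 -2. ] [ 0.18 -0.2  -0.56]
[ -2.8  -9.1 137. ] [ 0.18 -0.2  -0.56]
side [[326.0, 332.0], [438.0, 172.0], [433.0, 199.0]]
scene [[396.0, 235.0], [207.0, 189.0], [211.0, 217.0]]
wrist [[8.0, 449.0], [318.0, 239.0], [318.0, 215.0]]
```

View pics/m2.png

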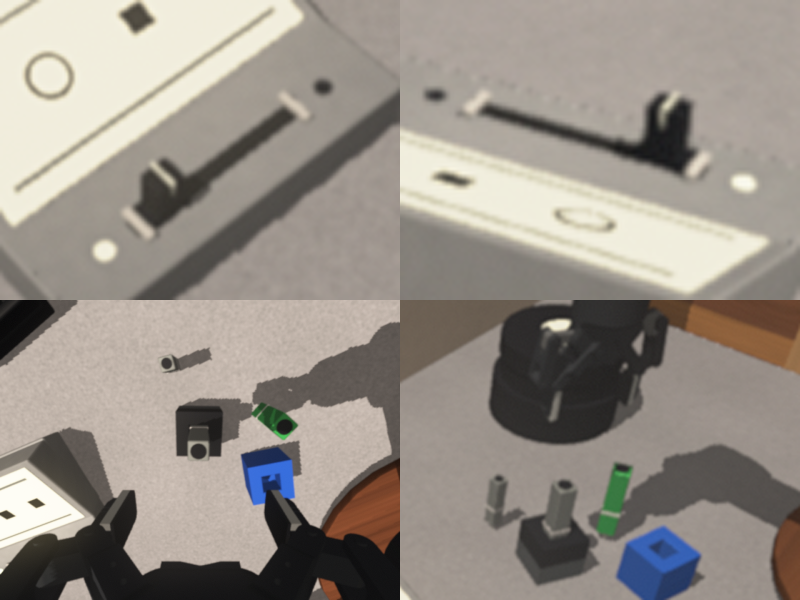

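Top row: the grip is against the left bracket, beside the white dot. The wrist view shows the probe top at about wrist (317,243) against a predicted (318,239), with its sides aligned with the tool. The neighbours are clear.

```bash
python3 - <<'E'
from h import *
d=down(-.475); w=load('w2')
p=atz(w,317,243,.13); print(p)
inc(([*p[:2],.16],d),([*p[:2],.081],d),([.5125,-.314,.081],d))
E
```

```text
[ 0.51136516 -0.31277972  0.13      ]
t 5.85 pos [ 0.5111 -0.3135  0.2175] F [-0.08  0.64 -0.38] g 0.0 w 1.004
[-0.  -0.7 57.5] [-0.06  0.03 -0.06]
[  0.   -0.6 136.5] [-0.06  0.03 -0.06]
[  1.6  -0.  136.5] [-0.06  0.03 -0.06]
```

{"method": "step_arm", "body": {
  "increments": [
    [[1,1,0,40,0,0,0],[1,1,0,70,0,0,0],[1,1,0,95,0,0,0],[1,1,0,115,0,0,0],[1,1,0,130,0,0,0],[1,1,0,136,0,0,0],[1,1,0,136,0,0,0],[1,1,0,136,0,0,0]]
  ]
}}

```text
t: 6.52
eef_pos: [0.5126, -0.3134, 0.0826]
tool_rot: [-0.0, 0.972, -0.235, 0.0]
contact_force: [0.4, -0.2, -0.5]
gripper_width: 1.001
grasp_force: 0.0
```

{"method": "step_arm", "body": {
  "increments": [
    [[-1,0,0,0,0,0,0],[-1,0,0,0,0,0,0],[-1,0,0,0,0,0,0],[-1,0,0,0,0,0,0],[-1,0,0,0,0,0,0],[-1,0,0,0,0,0,0],[-1,0,0,0,0,0,0],[-1,0,0,0,0,0,0],[-1,0,0,0,0,0,0],[-1,0,0,0,0,0,0]]
  ],
  "force": 60
}}

```text
t: 7.35
eef_pos: [0.5124, -0.3146, 0.0825]
tool_rot: [0.0, 0.972, -0.236, 0.0]
contact_force: [-0.2, 1.0, 5.8]
gripper_width: 0.273
grasp_force: 59.0
```

{"method": "step_arm", "body": {
  "increments": [
    [[-1,0,0,-10,0,0,0],[-1,0,0,-20,0,0,0],[-1,0,0,-30,0,0,0],[-1,0,0,-45,0,0,0],[-1,0,0,-70,0,0,0],[-1,0,0,-100,0,0,0],[-1,0,0,-130,0,0,0],[-1,0,0,-150,0,0,0],[-1,0,0,-150,0,0,0],[-1,0,0,-150,0,0,0]]
  ]
}}

```text
t: 8.18
eef_pos: [0.5125, -0.3146, 0.2339]
tool_rot: [0.0, 0.972, -0.236, 0.002]
contact_force: [1.0, 0.1, -1.1]
gripper_width: 0.274
grasp_force: 58.7
```

```bash
cat >> h.py <<'E'
th=np.radians(20)
def plate_rot():
    z=np.array([np.sin(th),0,-np.cos(th)]); x=np.array([np.cos(th),0,np.sin(th)]); y=np.cross(z,x)
    return Ro.from_euler('z',BX[2])*Ro.from_matrix(np.c_[x,y,z])
def tcp_for(h,L=.0665,dx=0,dy=0): # nose end (out) at height h above the plate
    n=Ro.from_euler('z',BX[2]).apply([-np.sin(th),0,np.cos(th)])
    return box(.035+dx*np.cos(th),.045+dy,.064+dx*np.sin(th))+n*(h+L)
E
python3 - <<'E'
from h import *
inc((tcp_for(.10),down(BX[2])),(tcp_for(.06),plate_rot()))
b=snap('side','s3');c=snap('scene','b3');w=snap('wrist','w3')
o=bot.get_obs(); r=Ro.from_quat(o['tool_rot'][[1,2,3,0]])
t=o['eef_pos']+r.apply([0,0,.0665]); print(t,[proj(k,[t,o['eef_pos']]).round(1).tolist() for k in (b,c,w)])
E
```

```text
t 8.18 pos [ 0.5125 -0.3146  0.2339] F [ 0.96  0.06 -1.08] g 58.7 w 0.274
[-204.7 -343.1   12.8] [  0.03  -0.18 -21.81]
[-192.1 -348.2   50.4] [  3.84  19.58 -21.58]
[ 0.51084235 -0.31375703  0.16414942] [[[442.1, 158.4], [448.5, 129.0]], [[206.0, 173.8], [202.2, 143.7]], [[320.8, 253.1], [320.8, 305.8]]]
```

{"method": "step_arm", "body": {
  "increments": [
    [[-1,-192,-348,40,3.84,19.58,-21.58],[-1,-192,-348,40,3.84,19.58,-21.58],[-1,-192,-348,40,3.84,19.58,-21.58],[-1,-192,-348,40,3.84,19.58,-21.58],[-1,-192,-348,40,3.84,19.58,-21.58],[-1,-192,-348,40,3.84,19.58,-21.58],[-1,-192,-348,40,3.84,19.58,-21.58],[-1,-192,-348,40,3.84,19.58,-21.58],[-1,-192,-348,40,3.84,19.58,-21.58],[-1,-192,-348,40,3.84,19.58,-21.58]]
  ]
}}

```text
t: 9.17
eef_pos: [0.4994, 0.0875, 0.1908]
tool_rot: [0.007, 0.984, -0.045, 0.171]
contact_force: [0.3, -0.3, -0.9]
gripper_width: 0.276
grasp_force: 59.0
```

```bash
python3 - <<'E'
from h import *
inc((tcp_for(.04),plate_rot()),(tcp_for(.01),plate_rot()))
E
```

```text
t 9.17 pos [0.4994 0.0875 0.1908] F [ 0.3  -0.34 -0.88] g 59.0 w 0.276
[-0.3  4.6 28.3] [-0.19  0.25  0.23]
[-0.1  4.7 58.3] [-0.19  0.25  0.23]
```

{"method": "step_arm", "body": {
  "increments": [
    [[-1,0,2,15,-0.2,0.2,0.2],[-1,0,4,30,-0.2,0.2,0.2],[-1,0,4,44,-0.2,0.2,0.2],[-1,0,4,52,-0.2,0.2,0.2],[-1,0,4,52,-0.2,0.2,0.2],[-1,0,4,52,-0.2,0.2,0.2]]
  ]
}}

```text
t: 9.67
eef_pos: [0.5173, 0.0772, 0.1422]
tool_rot: [0.009, 0.984, -0.049, 0.173]
contact_force: [1.2, 0.1, -1.6]
gripper_width: 0.274
grasp_force: 59.0
```

```bash
python3 - <<'E'
from h import *
inc((tcp_for(.0),plate_rot()))
a=snap('side','s4');b=snap('scene','b4')
o=bot.get_obs(); r=Ro.from_quat(o['tool_rot'][[1,2,3,0]]); t=o['eef_pos']+r.apply([0,0,.0665])
f=lambda i:cv2.resize(i,(400,400),interpolation=cv2.INTER_CUBIC)
for c in(a,b): print(proj(c,[tcp_for(0,0),t]).round(1).tolist())
A=f(a['image'][240:330,240:330,::-1]);B=f(b['image'][205:295,330:420,::-1])
cv2.imwrite('pics/m3.png',np.hstack([A,B]))
E
```

```text
t 9.67 pos [0.5173 0.0772 0.1422] F [ 1.17  0.13 -1.63] g 59.0 w 0.274
[-1.4 -4.1 16.2] [ 0.17  0.09 -0.21]
[[286.5, 297.3], [289.2, 291.1]]
[[374.9, 264.3], [374.3, 255.3]]
```

View pics/m3.png

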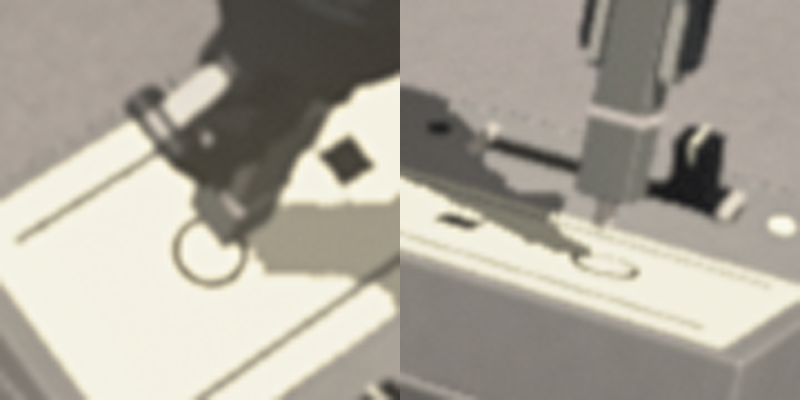

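Left (side) crop: the ring is at (208,250), and the bar with its nose points at its upper right edge. Right (scene) crop: the nose tip at (605,222) is straight above the ring at (607,266). Both match the projections, so I correct the 4 mm lag offset and take a force baseline.

{"method": "step_arm", "body": {
  "increments": [
    [[-1,-1.4,-4,8,0.17,0.1,-0.2],[-1,-1.4,-4,12,0.17,0.1,-0.2],[-1,-1.4,-4,12,0.17,0.1,-0.2],[-1,-1.4,-4,12,0.17,0.1,-0.2],[-1,-1.4,-4,12,0.17,0.1,-0.2]]
  ]
}}

```text
t: 10.18
eef_pos: [0.5213, 0.0809, 0.1317]
tool_rot: [0.008, 0.983, -0.047, 0.175]
contact_force: [-0.4, 0.5, -0.2]
gripper_width: 0.276
grasp_force: 59.0
```

```bash
cat >> h.py <<'E'
def favg(n=16):
    n_=plate_rot().apply([0,0,-1]); F=[];p=[]
    for _ in range(n):
        bot.read_camera('side'); o=bot.get_obs(); F.append(o['contact_force']); p.append(o['eef_pos'])
    F=np.array(F); m=F.mean(0); print('F',m.round(2),'sd',F.std(0).round(2),'normal',(m@n_).round(2),'pos',np.mean(p,0).round(4))
E
python3 - <<'E'
from h import *
favg(); inc((tcp_for(.0),plate_rot()))
E
```

```text
F [ 0.01  0.11 -0.96] sd [0.46 0.46 0.45] normal -0.9 pos [0.5212 0.081  0.1314]
t 10.98 pos [0.5212 0.0811 0.1313] F [ 0.55  0.81 -0.82] g 59.0 w 0.272
[-1.   0.2  4.8] [-0.03 -0.13 -0.01]
```

{"method": "step_arm", "body": {
  "increments": [
    [[-1,-1,0,2,0,-0.1,0],[-1,-1,0,4,0,-0.1,0],[-1,-1,0,6,0,-0.1,0],[-1,-1,0,7,0,-0.1,0],[-1,-1,0,7,0,-0.1,0]]
  ]
}}

```text
t: 11.4
eef_pos: [0.5227, 0.0809, 0.1242]
tool_rot: [0.008, 0.984, -0.047, 0.174]
contact_force: [-0.1, -0.7, 1.0]
gripper_width: 0.278
grasp_force: 59.1
```

```bash
python3 - <<'E'
from h import *
favg(20); inc((tcp_for(.0),plate_rot()))
E
```

```text
F [-1.44 -0.12  0.8 ] sd [0.57 0.48 0.53] normal 1.24 pos [0.5226 0.0809 0.1244]
t 12.4 pos [0.5226 0.0809 0.1243] F [-1.61  0.26  1.81] g 59.1 w 0.272
[ 0.1  0.1 -2.3] [-0.03 -0.03 -0.01]
```

{"method": "step_arm", "body": {
  "increments": [
    [[-1,0,0,1,0,0,0],[-1,0,0,2,0,0,0],[-1,0,0,2.7,0,0,0],[-1,0,0,2.7,0,0,0],[-1,0,0,2.7,0,0,0]]
  ]
}}

```text
t: 12.82
eef_pos: [0.5236, 0.0809, 0.1218]
tool_rot: [0.008, 0.984, -0.047, 0.174]
contact_force: [-2.4, -1.0, 2.2]
gripper_width: 0.275
grasp_force: 59.3
```

```bash
python3 - <<'E'
from h import *
favg(30); inc((tcp_for(.0),plate_rot()))
a=snap('side','s5');b=snap('scene','b5')
f=lambda i:cv2.resize(i,(400,400),interpolation=cv2.INTER_CUBIC)
A=f(a['image'][262:322,260:320,::-1]);B=f(b['image'][220:280,345:405,::-1])
cv2.imwrite('pics/m4.png',np.hstack([A,B]))
E
```

```text
F [-2.17 -0.05  1.78] sd [0.54 0.43 0.53] normal 2.41 pos [0.5236 0.0808 0.1219]
t 14.32 pos [0.5236 0.0808 0.1218] F [-2.41  0.35  2.15] g 59.3 w 0.271
[ 0.   0.2 -4.9] [-0.03 -0.03 -0.02]
```

View pics/m4.png

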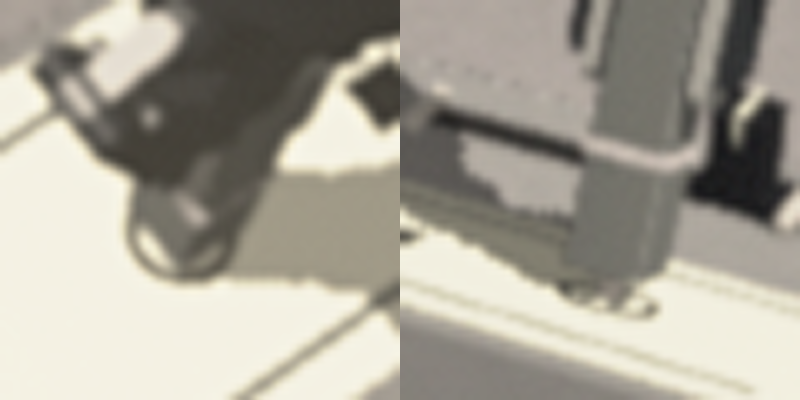

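The side crop shows the ring (182,230) surrounding the nose end of the bar. The scene crop shows the nose at (613,296) inside the ring centred near (608,298). The normal force has risen by 3.3 N, which means about 4.7 mm of travel, and the position reading says 4.9 mm. Handing in.

```bash
python3 -c "
from station import bot
print(bot.hand_in())"
```

```text
the job is handed in; nothing more can be done
None
```

The job is handed in at about 14 s: the shutter is against its left end stop, and the probe is held square to the plate inside the ring with its nose pressed about 4.8 of 10 mm; nothing touched the film can, tape dispenser or loupe.

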